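# Seat the connector carrier in the soldering jig

### The arm

A 7-joint arm with a two-finger parallel gripper is mounted at the origin on the work surface; the furniture and walls round the work are solid. World frame = base frame: x ahead of the robot, y to its left, z up, the work surface at z = 0. Lengths are in mm, angles in rad, forces in N, time in s.
With the tool pointing down it reaches from about 400 to 850 mm from the base axis. Payload 10.4 kg.
Tool frame: the origin (TCP) lies midway between the tips of the shut fingers; the grasp point (between the pads) lies env.tcp_to_grasp behind it (env.tcp_to_grasp is the distance from the TCP to the grasp point, in mm); z points along the fingers, y is the line along which they close (so a half turn about z gives the same grasp; the last joint's range is limited). The gripper opens to 85 mm and grips with 20 to 120 N. Pads are 22 mm wide; open, the fingers measure 114 mm over their backs; the gripper's body (76 mm by 85 mm) begins 54 mm behind the grasp point. The pads swing forward as they close: fully open they stand 13 mm farther back than shut.
Start: joints at [-1.218, 0.332, -0.065, 1.46, 0.022, 1.35, -0.088], TCP at [229.374, 581.411, 231.338] pointing down, gripper open.
Joint ranges: [-2.6, 2.6], [-0.5, 2.12], [-1.47, 1.34], [0.16, 2.42], [-1.27, 4.41], [0.06, 2.06], [-2.6, 2.6]. Speed limits (rad/s): [2.22, 2.22, 2.79, 2.79, 3.14, 3.14, 3.14].

### API

Orientations are given as a unit quaternion [w, x, y, z].
In Python, from workcell import readout, imaging, order, env gives the robot as it stands.
- The arm moves only by the tool step_arm, never from a script. Its argument "deltas" is a list of rows, each an object of numbers: "x", "y", "z": the shift along the tool's x, y, z in m; "ax", "ay", "az": the turn, a rotation vector about the tool's x, y, z in rad; "claw": the finger opening in m, from 0 to 0.0854. A call has 1 to 20 rows; each row is the pose to reach, as a shift and turn from the pose commanded when the call began, along the tool's axes at that moment; what a row does not reach only later rows make up. A row lasts 1/12 s, in which the tool goes at most 41.7 mm and 7.16 degrees, less where a joint would pass 70% of its speed; a pose out of reach is approached as far as the arm can. A call with a gripper value outside its range is refused whole. The fingers move at their own pace and stop on an object; the grip force is fixed at half the most. Time passes only in rows, so rows that repeat a pose let the fingers close. It gives the time, the measured TCP pose, the force, the opening and the grip force at its end, in the units of the state.
- readout.get_obs(): the state, without advancing time (a new reading comes with each control period).
- imaging.camera(name): name is "scene" or "top"; returns the picture (384x512x3 uint8, blue, green, red); there is no depth.
- imaging.camera_info(name): a dict with "K" (3x3 intrinsics, pixels), "k1" (the pictures are not rectified: a ray, as slopes to the right and down, at radius r is drawn at 1 + k1 r^2 times it, then the intrinsics apply), "R" (3x3) and "t" (3): a world point X has camera coordinates R X + t. Camera axes: x right, y down, z forward; pixel columns grow to the right and rows downward; lengths in mm; the calibration is good to about 2 mm. A picture is of the moment at which its call begins. camera_info takes no time and is no camera call.
- order.finish_job(): hands the job in; it is judged then, once.
The state is a dict: "clock": time; "joint_positions": joint angles; "joint_vel": joint speeds; "joint_efforts": joint torques, N m; "tool_pos": TCP position; "ee_rot": TCP orientation; "force": force on the tool from outside, world axes, zero at the start; "wrist_torque": the same for the moment, N m; "grip_width": finger opening in mm; "grip_force": force on a finger pad.
Only numpy, scipy, OpenCV 4.12 (cv2) and the standard library are available. Lean on these libraries where they do the work, as an engineer would, in place of code of your own. Each camera call takes 0.05 s, during which the arm holds its last target. There are 200 camera calls.

### The job

Load the blue connector carrier into the soldering jig: pick it up by its black handle, set it down flat on the open end of the white runway between the rails, then slide it along the runway, without lifting it again, until it drops into the pocket and lies fully home and flat. Push gently, so that you feel the dip and stop instead of ramming the pocket's end, then let go; leave the other things on the bench where they are.

Things in the scene. Friction and masses are not known exactly. Their poses are not given: they have to be found in the camera images.
- carrier_mid (a point): Centre of the loose carrier (0.14 to 0.24 kg): a blue plate 84 mm long (its x) x 70 mm wide (y) x 8 mm thick; on its middle a black handle block 20 mm (x) x 32 mm (y), rising 32 mm above the plate. This point is 20 mm above the plate's underside, inside the handle. z up. It starts flat on the bench. Grip or push it on the handle's +x and -x faces. Either way round fits the jig.
- carrier: The same carrier; origin at the centre of the plate's underside, same axes. On the runway carrier_mid is 34 mm above the bench, home in the pocket 28 mm. Pushed freely along the runway it resists with about 1 to 3 N; its leading edge may tip into the pocket first; once home it stops dead against the pocket's end.
- jig: The soldering jig, fixed: dark base 300 mm long (its x) x 120 wide (y) x 8 mm thick, origin at the centre of its underside. Two aluminium rails along it reach 20 mm above the bench; inner faces at y = +37 and -37 mm (2 mm play each side of the carrier), flaring outward at the open end (x = -138 to -95 mm). Between them a white insert, top 14 mm above the bench. Slide in +x.
- runway_start (a point): Point on the top of the white runway where the carrier's centre may be set down: 75 mm from the jig's origin towards the open end (-x), 14 mm above the bench. The smooth runway begins at x = -148 to -108 mm and ends at the pocket's edge, at x = -14 to +26 mm.
- pocket_zone (a point): Middle of the range in which the pocket lies (jig x = +50 mm, height of its floor, 8 mm above the bench). The insert's clamping is not measured: the pocket's true centre is up to 20 mm from here, either way along x. The pocket is 88 mm long (4 mm more than the carrier), 6 mm deep, as wide as the space between the rails, and closed by a 34 mm long white end block.
- amber_jar: Bystander: amber jar with black cap, 42 mm diameter, 65 mm tall, origin at the centre of its underside.
- white_jar: Bystander: small whitish jar with white cap, 38 mm diameter, 71 mm tall, origin at the centre of its underside.
- cutters: Bystander: side cutters with red handles, 36 x 140 x 15 mm, lying flat, origin at the centre of the underside, length along its y.
- connector: Bystander: round metal connector on a short black cable end, 33 x 191 x 26 mm, lying flat, origin at the centre of the underside, length along its y.
Mind the look-alikes: they are no part of the job. Of the things that look like the carrier, take the one that is farthest to the robot's left at the start.

How it is judged (in metres and radians):
On the way:
1. the carrier stands flat on the runway's open end, between the rails, short of the pocket (x of carrier_mid in the frame of jig between -0.12 and -0.02 m and y of carrier_mid in the frame of jig between -0.006 and 0.006 m and z of carrier_mid in the frame of jig between 0.0315 and 0.037 m and angle between carrier_mid's own z axis and vertical below 0.06 rad and contact force between carrier and jig above 0.5 N), for 0.2 s.
At the end, for the whole second after the job is handed in: The carrier lies at rest, home in the pocket: its centre point within 1.7 mm of its home height of 28 mm above the jig's underside, 20 to 80 mm along the jig, flat within 2 degrees, in line with the jig (x of carrier_mid in the frame of jig between 0.02 and 0.08 m and y of carrier_mid in the frame of jig between -0.006 and 0.006 m and z of carrier_mid in the frame of jig between 0.025 and 0.0297 m and angle between carrier_mid's own z axis and vertical below 0.035 rad and angle between the x axis of carrier_mid and the x axis of jig, either way round below 0.08 rad and linear speed of carrier below 0.02 m/s and distance of jig from where it was at the start of the episode below 0.005 m); the robot touches nothing.
It fails at once if the carrier is pressed or rammed against the jig with more than 40 N (contact force between carrier and jig above 40 N).
It fails at once if the carrier is lifted more than 8 mm off the runway's level over the pocket half of the jig instead of being slid (x of carrier_mid in the frame of jig between -0.02 and 0.15 m and y of carrier_mid in the frame of jig between -0.06 and 0.06 m and z of carrier_mid in the frame of jig between 0.042 and 0.3 m).
It fails at once if a bystander (amber jar, white jar, cutters, connector) is moved by more than 20 mm (distance of any of amber_jar, white_jar, cutters, connector from where it was at the start of the episode above 0.02 m).
It also fails if it takes over 56 s, if anything falls off the work surface, if the arm or the gripper's body presses on something with over 40 N, if the wrist force passes 120 N, or if a joint passes its speed limit or range.

## Working session

There is one attempt and no reset: what is moved stays moved. The work goes in short steps, Python scripts to look and compute and a tool call to move; the robot and the scene stay as the last step left them, time stands still between calls to the robot, and variables do not carry over. Pictures are saved under pics/ and viewed, at most 10 in all, crops included, and the job is handed in when it is done.

Besides the shell and the picture viewer there is one more tool, called after "Request:" as name([rows], argument=value, ...), one row to a line, values as JSON. step_arm: Moves the arm, as the interface text tells. Its arguments: {"type":"object","properties":{"deltas":{"type":"array"}},"required":["deltas"]}

```bash
mkdir -p pics; python3 - <<'E'
from workcell import readout, imaging, env
import cv2
for n in("scene","top"):
    cv2.imwrite(f"pics/{n}0.png",imaging.camera(n)); print(imaging.camera_info(n))
print(readout.get_obs(), env.tcp_to_grasp)
E
```

```text
{'K': array([[355.75687206,   0.        , 256.94672369],
       [  0.        , 355.75687206, 195.26721281],
       [  0.        ,   0.        ,   1.        ]]), 'k1': -0.08186094685130649, 'R': array([[ 0.60440392, -0.79667041,  0.00348524],
       [-0.39449638, -0.30308457, -0.8674747 ],
       [ 0.69214775,  0.5229302 , -0.4974691 ]]), 't': array([-316.51993634,  230.86440471,  956.79878819])}
{'K': array([[359.48732605,   0.        , 256.06672384],
       [  0.        , 359.48732605, 188.84413738],
       [  0.        ,   0.        ,   1.        ]]), 'k1': 0.016590805106812767, 'R': array([[ 0.02562634, -0.99965163, -0.00631673],
       [-0.99428591, -0.02483275, -0.10382134],
       [ 0.10362831,  0.0089412 , -0.9945759 ]]), 't': array([ -45.3660429 ,  497.51007797, 1088.41793705])}
{'clock': 0.1, 'joint_positions': array([-1.21761348,  0.33281902, -0.06470054,  1.46083868,  0.0216082 ,
        1.34990559, -0.08846579]), 'joint_vel': array([-1.77099612e-03, -1.18651848e-03,  2.72848773e-04, -9.13305218e-04,
       -5.60525618e-04, -1.81479891e-03,  2.04112006e-06]), 'joint_efforts': array([ 1.35007609e-03, -6.26741195e+01,  4.90357191e-02, -3.92424917e+01,
        1.63321698e-02,  6.94601287e-03, -2.59588541e-05]), 'tool_pos': array([229.25926718, 581.07901115, 230.5979449 ]), 'ee_rot': array([-8.70963810e-05,  1.86760623e-01,  9.82405244e-01, -6.31472769e-04]), 'force': array([ 0.27199751, -0.08587353, -0.15594104]), 'wrist_torque': array([-0.06603214, -0.02903673, -0.04468739]), 'grip_force': 0.0, 'grip_width': 85.3934751264979} 18.700000000000003
```

View pics/top0.png

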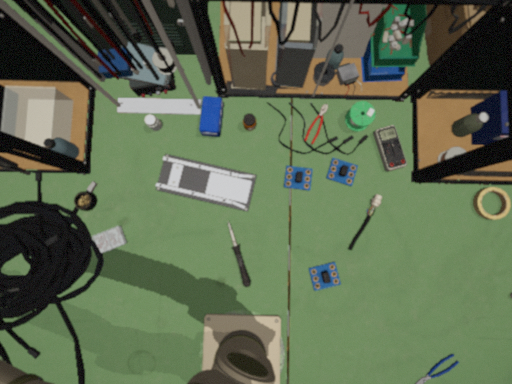

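View pics/scene0.png

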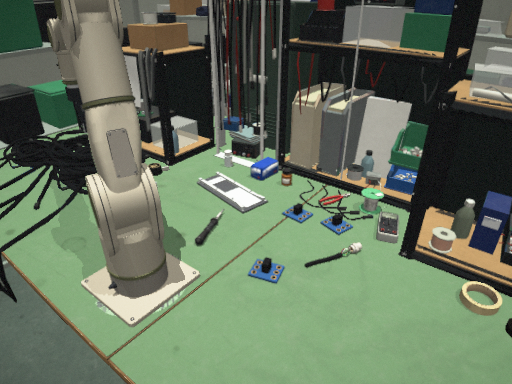

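```bash
python3 - <<'E'
import cv2,numpy as np
a=cv2.imread("pics/top0.png"); s=cv2.imread("pics/scene0.png")
A=cv2.resize(a[145:220,145:365],None,fx=3.6,fy=3.6,interpolation=cv2.INTER_CUBIC)
B=cv2.resize(s[165:290,190:370],None,fx=2.4,fy=2.4,interpolation=cv2.INTER_CUBIC)
C=np.zeros((A.shape[0]+B.shape[0],A.shape[1],3),np.uint8);C[:len(A)]=A;C[len(A):,:B.shape[1]]=B
print(C.shape);cv2.imwrite("pics/c1.png",C)
E
```

```text
(570, 792, 3)
```

View pics/c1.png

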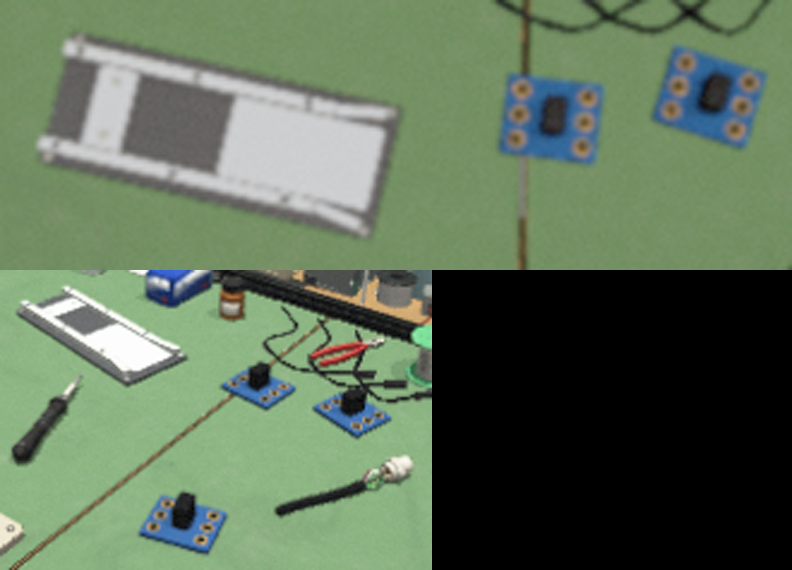

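```bash
cat > h.py <<'E'
import cv2,numpy as np
from workcell import imaging
def cast(n,px,z):
    c=imaging.camera_info(n);K,k=c["K"],c["k1"]
    d=np.array([k,0,0,0,0])
    px=np.asarray(px,float).reshape(-1,1,2)
    u=cv2.undistortPoints(px,K,d).reshape(-1,2)
    r=np.c_[u,np.ones(len(u))]@c["R"]; o=-c["R"].T@c["t"]
    return o+r*((z-o[2])/r[:,2])[:,None]
def rect(n,mask,z,off=(0,0),hull=True):
    cs,_=cv2.findContours(mask.astype(np.uint8),0,cv2.CHAIN_APPROX_NONE)
    c=max(cs,key=cv2.contourArea).reshape(-1,2)+np.array(off)
    w=cast(n,c,z)[:,:2].astype(np.float32)
    return cv2.minAreaRect(w)
def show(r):
    (c,_,_)=r;b=cv2.boxPoints(r);e=[b[1]-b[0],b[2]-b[1]];e=max(e,key=np.linalg.norm)
    print("c",np.round(c,1),"size",np.round(r[1],1),"long-axis ang",round(float(np.degrees(np.arctan2(e[1],e[0]))),2))
E
python3 - <<'E'
from h import *
a=imaging.camera("top").astype(int)
def roi(m,x0,x1,y0,y1):
    q=np.zeros(m.shape,bool);q[y0:y1,x0:x1]=m[y0:y1,x0:x1];return q
b,g,r=a[...,0],a[...,1],a[...,2]
blue=(b>g+25)&(b>r+40)
for z in(8,):
  for R in((280,315,160,195),(328,362,155,190),(305,345,258,295)): show(rect("top",cv2.morphologyEx(roi(blue,*R).astype(np.uint8),cv2.MORPH_CLOSE,np.ones((5,5))),z))
blk=roi((a.max(2)<60),286,310,165,190); ys,xs=np.nonzero(blk); print("handle px",xs.mean(),ys.mean(),blk.sum(),cast("top",[xs.mean(),ys.mean()],36))
show(rect("top",blk,36))
jig=roi((g-np.maximum(b,r)<12),148,262,148,216)
jig=cv2.morphologyEx(jig.astype(np.uint8),cv2.MORPH_OPEN,np.ones((3,3)))
for z in(8,20): show(rect("top",jig,z))
wh=roi(a.min(2)>150,150,262,150,214)
show(rect("top",wh,20))
dark=roi((a.max(2)<130)&(g-np.maximum(b,r)<12),176,214,162,198)
dark=cv2.morphologyEx(dark.astype(np.uint8),cv2.MORPH_OPEN,np.ones((5,5)));show(rect("top",dark,8))
s=imaging.camera("scene").astype(int);b,g,r=s[...,0],s[...,1],s[...,2]
m=roi(s.max(2)<60,285,308,195,225);ys,xs=np.nonzero(m);print("scene handle",xs.mean(),ys.mean(),cast("scene",[xs.mean(),ys.mean()],24))
m=roi((b>g+25)&(b>r+40),275,320,195,228);show(rect("scene",m,8))
E
```

```text
c [ 539.4 -163.3] size [79.9 67.2] long-axis ang 83.23
c [ 562.2 -301. ] size [81.2 67. ] long-axis ang 72.66
c [ 238.2 -248.4] size [67.9 81.1] long-axis ang -75.14
handle px 298.1818181818182 176.9090909090909 44 [[ 537.59481557 -161.51568756   36.        ]]
c [ 537.4 -162.5] size [25.  15.4] long-axis ang 0.81
c [518.4 128.4] size [301.9 118.7] long-axis ang 78.21
c [517.  126.6] size [298.7 117.4] long-axis ang 78.21
c [519.1 130.8] size [290.9 107.7] long-axis ang 78.06
c [527.3 164.7] size [83.7 70.9] long-axis ang 78.89
scene handle 297.98765432098764 208.02469135802468 [[ 545.08748235 -162.98723657   24.        ]]
c [ 535.6 -166.2] size [84.5 68.6] long-axis ang 85.84
```

Candidates in the top view are (298,178), (342,172) and (325,275), all blue plates with a black handle. The farthest left (+y) is (298,178). The crop confirms its size and handle. The jig's open end is on the image's right, with the pocket at (194,179). Moving above the handle.

Request:
step_arm([
  {"x": -0.56, "y": -0.578, "z": 0.06, "az": -0.265, "claw": 0.0854},
  {"x": -0.56, "y": -0.578, "z": 0.06, "az": -0.265},
  {"x": -0.56, "y": -0.578, "z": 0.06, "az": -0.265},
  {"x": -0.56, "y": -0.578, "z": 0.06, "az": -0.265},
  {"x": -0.56, "y": -0.578, "z": 0.06, "az": -0.265},
  {"x": -0.56, "y": -0.578, "z": 0.06, "az": -0.265},
  {"x": -0.56, "y": -0.578, "z": 0.06, "az": -0.265},
  {"x": -0.56, "y": -0.578, "z": 0.06, "az": -0.265},
  {"x": -0.56, "y": -0.578, "z": 0.06, "az": -0.265},
  {"x": -0.56, "y": -0.578, "z": 0.06, "az": -0.265},
  {"x": -0.56, "y": -0.578, "z": 0.06, "az": -0.265},
  {"x": -0.56, "y": -0.578, "z": 0.06, "az": -0.265},
  {"x": -0.56, "y": -0.578, "z": 0.06, "az": -0.265},
  {"x": -0.56, "y": -0.578, "z": 0.06, "az": -0.265},
  {"x": -0.56, "y": -0.578, "z": 0.06, "az": -0.265},
  {"x": -0.56, "y": -0.578, "z": 0.06, "az": -0.265},
  {"x": -0.56, "y": -0.578, "z": 0.06, "az": -0.265},
  {"x": -0.56, "y": -0.578, "z": 0.06, "az": -0.265},
  {"x": -0.56, "y": -0.578, "z": 0.06, "az": -0.265},
  {"x": -0.56, "y": -0.578, "z": 0.06, "az": -0.265},
])

```text
validation failed for argument at $.de...
```

```bash
cat >> h.py <<'E'
from scipy.spatial.transform import Rotation as Ro
from workcell import readout
def go(x,y,z,yaw):
    "deltas (m, rad) to bring TCP to x,y,z with tool y at yaw deg, pointing down"
    o=readout.get_obs();q=o["ee_rot"];R=Ro.from_quat(q,scalar_first=True)
    c,s=np.cos(np.radians(yaw)),np.sin(np.radians(yaw))
    T=Ro.from_matrix(np.array([[-s,c,0],[c,s,0],[0,0,-1]]))
    print("t",round(o["clock"],2),"pos",np.round(o["tool_pos"],1),"yaw",np.round(np.degrees(np.arctan2(*R.as_matrix()[[1,0],1])),2),"tilt",np.round(R.as_matrix()[:2,2],4),"F",np.round(o["force"],1),"w",o["grip_width"],o["grip_force"])
    print("d",np.round(R.inv().apply(np.array([x,y,z])-o["tool_pos"])/1000,4),"rot",np.round((R.inv()*T).as_rotvec(),4))
E
python3 -c "
from h import *
go(538.5,-163,12.5,83.8)
cv2.imwrite('pics/a.png',imaging.camera('scene'))"
```

```text
t 0.2 pos [229.3 581.2 230.8] yaw 68.47 tilt [-0.0003 -0.0008] F [-0.1  0.3  1.2] w 85.3292338857509 0.0
d [-0.5607 -0.5785  0.2188] rot [-9.000e-04 -1.000e-04 -2.676e-01]
```

View pics/a.png

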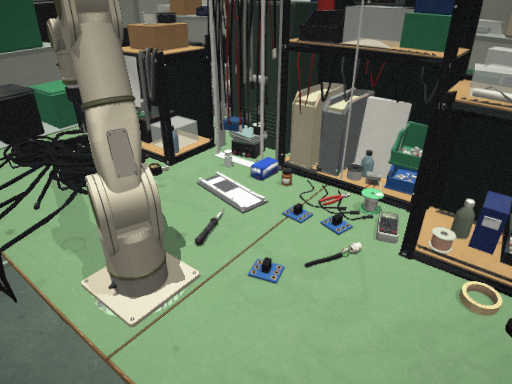

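The call was refused, and the picture shows the scene unchanged (carrier at (297,212)). I'll retry with every key given in each row.

Request:
step_arm([
  {"x": -0.56, "y": -0.578, "z": 0.06, "ax": 0, "ay": 0, "az": -0.265, "claw": 0.085},
  {"x": -0.56, "y": -0.578, "z": 0.06, "ax": 0, "ay": 0, "az": -0.265, "claw": 0.085},
  {"x": -0.56, "y": -0.578, "z": 0.06, "ax": 0, "ay": 0, "az": -0.265, "claw": 0.085},
  {"x": -0.56, "y": -0.578, "z": 0.06, "ax": 0, "ay": 0, "az": -0.265, "claw": 0.085},
  {"x": -0.56, "y": -0.578, "z": 0.06, "ax": 0, "ay": 0, "az": -0.265, "claw": 0.085},
  {"x": -0.56, "y": -0.578, "z": 0.06, "ax": 0, "ay": 0, "az": -0.265, "claw": 0.085},
  {"x": -0.56, "y": -0.578, "z": 0.06, "ax": 0, "ay": 0, "az": -0.265, "claw": 0.085},
  {"x": -0.56, "y": -0.578, "z": 0.06, "ax": 0, "ay": 0, "az": -0.265, "claw": 0.085},
  {"x": -0.56, "y": -0.578, "z": 0.06, "ax": 0, "ay": 0, "az": -0.265, "claw": 0.085},
  {"x": -0.56, "y": -0.578, "z": 0.06, "ax": 0, "ay": 0, "az": -0.265, "claw": 0.085},
  {"x": -0.56, "y": -0.578, "z": 0.06, "ax": 0, "ay": 0, "az": -0.265, "claw": 0.085},
  {"x": -0.56, "y": -0.578, "z": 0.06, "ax": 0, "ay": 0, "az": -0.265, "claw": 0.085},
  {"x": -0.56, "y": -0.578, "z": 0.06, "ax": 0, "ay": 0, "az": -0.265, "claw": 0.085},
  {"x": -0.56, "y": -0.578, "z": 0.06, "ax": 0, "ay": 0, "az": -0.265, "claw": 0.085},
  {"x": -0.56, "y": -0.578, "z": 0.06, "ax": 0, "ay": 0, "az": -0.265, "claw": 0.085},
  {"x": -0.56, "y": -0.578, "z": 0.06, "ax": 0, "ay": 0, "az": -0.265, "claw": 0.085},
  {"x": -0.56, "y": -0.578, "z": 0.06, "ax": 0, "ay": 0, "az": -0.265, "claw": 0.085},
  {"x": -0.56, "y": -0.578, "z": 0.06, "ax": 0, "ay": 0, "az": -0.265, "claw": 0.085},
  {"x": -0.56, "y": -0.578, "z": 0.06, "ax": 0, "ay": 0, "az": -0.265, "claw": 0.085},
  {"x": -0.56, "y": -0.578, "z": 0.06, "ax": 0, "ay": 0, "az": -0.265, "claw": 0.085},
])

```text
clock: 1.92
tool_pos: [538.5, -167.7, 171.1]
ee_rot: [0.0, 0.058, 0.998, -0.001]
force: [-0.2, -0.3, 0.3]
grip_width: 84.9
grip_force: 0.0
```

```bash
python3 -c "
from h import *
go(538.5,-163,12.5,83.8)
o=readout.get_obs();print(o['joint_positions'])"
```

```text
t 1.92 pos [ 538.5 -167.7  171.1] yaw 83.38 tilt [ 0.0004 -0.0027] F [-0.2 -0.3  0.3] w 84.94276081599635 0.0
d [0.0007 0.0051 0.1586] rot [-0.0027  0.0007 -0.0073]
[-0.31195237  0.26519645  0.62496611  1.73603098 -0.16309939  1.19216476
  1.81211635]
```

Request:
step_arm([
  {"x": 0, "y": 0, "z": 0.04, "ax": 0, "ay": 0, "az": 0, "claw": 0.085},
  {"x": 0, "y": 0, "z": 0.08, "ax": 0, "ay": 0, "az": 0, "claw": 0.085},
  {"x": 0, "y": 0, "z": 0.1, "ax": 0, "ay": 0, "az": 0, "claw": 0.085},
  {"x": 0, "y": 0, "z": 0.1, "ax": 0, "ay": 0, "az": 0, "claw": 0.085},
  {"x": 0, "y": 0, "z": 0.1, "ax": 0, "ay": 0, "az": 0, "claw": 0.085},
])

```text
clock: 2.33
tool_pos: [537.7, -161.9, 71.1]
ee_rot: [-0.001, 0.055, 0.998, -0.0]
force: [0.8, 0.3, 0.5]
grip_width: 85.2
grip_force: 0.0
```

```bash
python3 -c "
from h import *
go(538.5,-163,12.5,83.8)
t=imaging.camera('top')[150:205,260:340];s=imaging.camera('scene')[180:240,260:340]
cv2.imwrite('pics/b.png',cv2.resize(np.vstack([t,s]),None,fx=5,fy=5,interpolation=2))"
```

```text
t 2.33 pos [ 537.7 -161.9   71.1] yaw 83.64 tilt [-0.0018 -0.0001] F [0.8 0.3 0.5] w 85.17621980533916 0.0
d [-0.001  -0.001   0.0586] rot [-0.0003 -0.0018 -0.0028]
```

View pics/b.png

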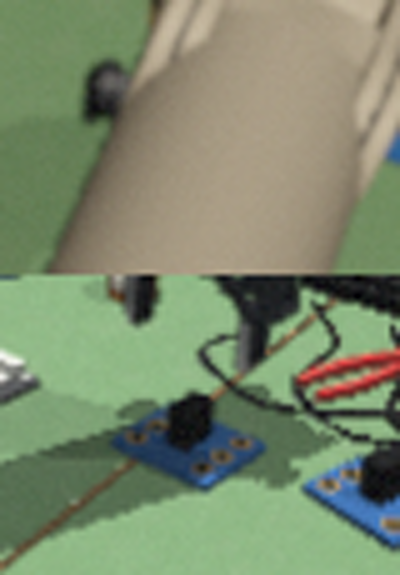

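The crop shows the fingers on either side of the handle (scene crop, about (190,420)), with the other carrier to the right and clear. Descending and gripping.

Request:
step_arm([
  {"x": -0.001, "y": -0.001, "z": 0.02, "ax": 0, "ay": 0, "az": 0, "claw": 0.085},
  {"x": -0.001, "y": -0.001, "z": 0.04, "ax": 0, "ay": 0, "az": 0, "claw": 0.085},
  {"x": -0.001, "y": -0.001, "z": 0.05, "ax": 0, "ay": 0, "az": 0, "claw": 0.085},
  {"x": -0.001, "y": -0.001, "z": 0.0575, "ax": 0, "ay": 0, "az": 0, "claw": 0.085},
  {"x": -0.001, "y": -0.001, "z": 0.0575, "ax": 0, "ay": 0, "az": 0, "claw": 0.085},
  {"x": -0.001, "y": -0.001, "z": 0.0575, "ax": 0, "ay": 0, "az": 0, "claw": 0.01},
  {"x": -0.001, "y": -0.001, "z": 0.0575, "ax": 0, "ay": 0, "az": 0, "claw": 0.01},
  {"x": -0.001, "y": -0.001, "z": 0.0575, "ax": 0, "ay": 0, "az": 0, "claw": 0.01},
  {"x": -0.001, "y": -0.001, "z": 0.0575, "ax": 0, "ay": 0, "az": 0, "claw": 0.01},
  {"x": -0.001, "y": -0.001, "z": 0.0575, "ax": 0, "ay": 0, "az": 0, "claw": 0.01},
  {"x": -0.001, "y": -0.001, "z": 0.0575, "ax": 0, "ay": 0, "az": 0, "claw": 0.01},
  {"x": -0.001, "y": -0.001, "z": 0.0575, "ax": 0, "ay": 0, "az": 0, "claw": 0.01},
  {"x": -0.001, "y": -0.001, "z": 0.0575, "ax": 0, "ay": 0, "az": 0, "claw": 0.01},
  {"x": -0.001, "y": -0.001, "z": 0.0575, "ax": 0, "ay": 0, "az": 0, "claw": 0.01},
])

```text
clock: 3.6
tool_pos: [539.5, -163.0, 14.4]
ee_rot: [0.0, 0.055, 0.998, 0.0]
force: [-1.6, -0.4, 5.6]
grip_width: 18.8
grip_force: 60.3
```

Request:
step_arm([
  {"x": 0, "y": 0, "z": -0.015, "ax": 0, "ay": 0, "az": 0, "claw": 0.01},
  {"x": 0, "y": 0, "z": -0.035, "ax": 0, "ay": 0, "az": 0, "claw": 0.01},
  {"x": 0, "y": 0, "z": -0.05, "ax": 0, "ay": 0, "az": 0, "claw": 0.01},
  {"x": 0.01, "y": 0.03, "z": -0.05, "ax": 0, "ay": 0, "az": 0.02, "claw": 0.01},
  {"x": 0.02, "y": 0.06, "z": -0.05, "ax": 0, "ay": 0, "az": 0.04, "claw": 0.01},
  {"x": 0.03, "y": 0.09, "z": -0.05, "ax": 0, "ay": 0, "az": 0.06, "claw": 0.01},
  {"x": 0.04, "y": 0.12, "z": -0.05, "ax": 0, "ay": 0, "az": 0.08, "claw": 0.01},
  {"x": 0.05, "y": 0.15, "z": -0.05, "ax": 0, "ay": 0, "az": 0.095, "claw": 0.01},
  {"x": 0.055, "y": 0.18, "z": -0.05, "ax": 0, "ay": 0, "az": 0.095, "claw": 0.01},
  {"x": 0.06, "y": 0.2, "z": -0.05, "ax": 0, "ay": 0, "az": 0.095, "claw": 0.01},
  {"x": 0.06, "y": 0.2077, "z": -0.05, "ax": 0, "ay": 0, "az": 0.095, "claw": 0.01},
  {"x": 0.06, "y": 0.2077, "z": -0.05, "ax": 0, "ay": 0, "az": 0.095, "claw": 0.01},
  {"x": 0.06, "y": 0.2077, "z": -0.05, "ax": 0, "ay": 0, "az": 0.095, "claw": 0.01},
  {"x": 0.06, "y": 0.2077, "z": -0.05, "ax": 0, "ay": 0, "az": 0.095, "claw": 0.01},
])

```text
clock: 4.77
tool_pos: [502.4, 48.4, 63.7]
ee_rot: [-0.0, 0.104, 0.995, -0.0]
force: [0.7, -0.6, -2.6]
grip_width: 19.3
grip_force: 59.3
```

```bash
python3 -c "
from h import *
go(502.6,50,64.4,78.2)
t=imaging.camera('top');s=imaging.camera('scene')
cv2.imwrite('pics/t2.png',t);cv2.imwrite('pics/s2.png',s)
t=t[145:220,150:310];s=s[150:230,190:310]
C=np.zeros((600,800,3),np.uint8)
a=cv2.resize(t,None,fx=3.5,fy=3.5,interpolation=2);b=cv2.resize(s,None,fx=4,fy=4,interpolation=2)
C[:a.shape[0],:a.shape[1]]=a;C[263:263+b.shape[0],:b.shape[1]]=b
cv2.imwrite('pics/c2.png',C)"
```

```text
t 4.77 pos [502.4  48.4  63.7] yaw 78.09 tilt [-0.0001 -0.0006] F [ 0.7 -0.6 -2.6] w 19.294669554955703 59.26329016685486
d [ 0.0002  0.0016 -0.0007] rot [-0.0007 -0.     -0.0019]
```

View pics/c2.png

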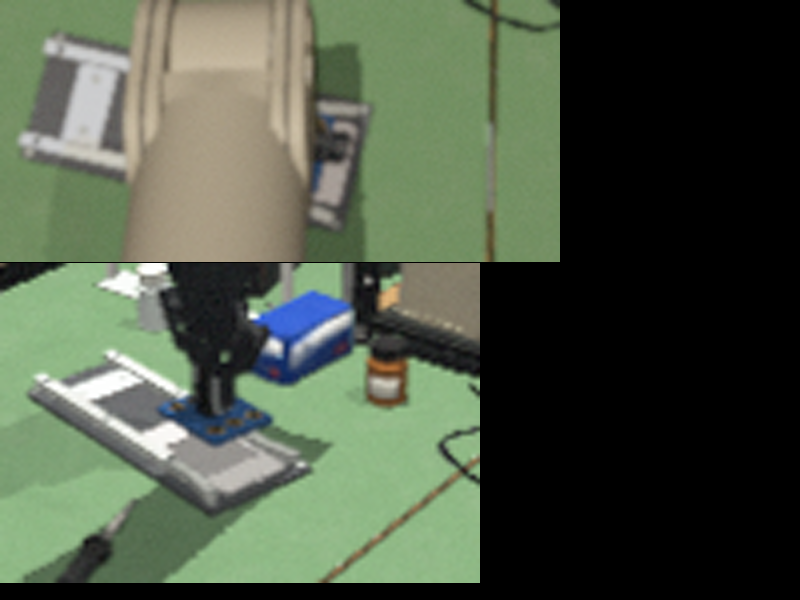

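The crop shows the carrier level in the grip over the runway's open end (scene crop (215,415)), parallel to the rails. I'll check its lateral offset against the jig in the same camera.

```bash
cat > lat.py <<'E'
from h import *
def near(im,mask_fn,roi,z,c0=(518.9,128.3),yaw=78.2,umin=None):
    a=im.astype(int);m=np.zeros(a.shape[:2],np.uint8);x0,x1,y0,y1=roi
    m[y0:y1,x0:x1]=mask_fn(a)[y0:y1,x0:x1]
    cs,_=cv2.findContours(m,0,1);c=max(cs,key=cv2.contourArea).reshape(-1,2)
    h=cv2.convexHull(c).reshape(-1,2)
    # all contour points near the hull
    w=cast("scene",c,z)[:,:2]-c0
    u=np.array([np.cos(np.radians(yaw)),np.sin(np.radians(yaw))]);v=np.array([-u[1],u[0]])
    p=np.c_[w@u,w@v]
    print("u",p[:,0].min().round(1),p[:,0].max().round(1),"v",p[:,1].min().round(1),p[:,1].max().round(1))
    for q in(0,1):  # near long edge = max v (world -x side)
        lo,hi=np.percentile(p[:,0],[25,75]);s=p[(p[:,0]>lo)&(p[:,0]<hi)]
        e=s[s[:,1]>s[:,1].max()-6]if q==0 else s[s[:,1]<s[:,1].min()+6]
        f=np.polyfit(e[:,0],e[:,1],1);print(["near","far"][q],"edge v at mid",np.polyval(f,(lo+hi)/2).round(2),"slope deg",np.degrees(f[0]).round(2),len(e))
grn=lambda a:(a[...,1]-np.maximum(a[...,0],a[...,2])<12)
blu=lambda a:(a[...,0]>a[...,1]+25)&(a[...,0]>a[...,2]+40)
E
python3 - <<'E'
from lat import *
s0=cv2.imread("pics/scene0.png");s2=cv2.imread("pics/s2.png")
print("jig z0");near(s0,grn,(190,270,168,212),0)
print("jig z8");near(s0,grn,(190,270,168,212),8)
print("car bottom");near(s2,blu,(225,262,180,200),49.3)
print("car top");near(s2,blu,(225,262,180,200),57.3)
E
```

```text
jig z0
u -147.2 180.0 v -74.6 56.3
near edge v at mid 53.69 slope deg -0.09 35
far edge v at mid -69.89 slope deg 0.38 27
jig z8
u -157.0 166.3 v -65.3 64.0
near edge v at mid 61.49 slope deg -0.09 35
far edge v at mid -60.63 slope deg 0.38 27
car bottom
u -117.9 -31.2 v -42.4 27.2
near edge v at mid 25.18 slope deg 0.09 7
far edge v at mid -39.55 slope deg -3.14 5
car top
u -128.8 -43.2 v -32.8 35.9
near edge v at mid 33.96 slope deg 0.09 7
far edge v at mid -29.95 slope deg -3.14 5
```

Request:
step_arm([
  {"x": 0, "y": 0, "z": 0.015, "ax": 0, "ay": 0, "az": 0, "claw": 0.01},
  {"x": 0, "y": 0, "z": 0.024, "ax": 0, "ay": 0, "az": 0, "claw": 0.01},
  {"x": 0, "y": 0, "z": 0.028, "ax": 0, "ay": 0, "az": 0, "claw": 0.01},
  {"x": 0, "y": 0, "z": 0.029, "ax": 0, "ay": 0, "az": 0, "claw": 0.01},
  {"x": 0, "y": 0, "z": 0.03, "ax": 0, "ay": 0, "az": 0, "claw": 0.01},
  {"x": 0, "y": 0, "z": 0.031, "ax": 0, "ay": 0, "az": 0, "claw": 0.01},
  {"x": 0, "y": 0, "z": 0.031, "ax": 0, "ay": 0, "az": 0, "claw": 0.01},
])

```text
clock: 5.45
tool_pos: [502.6, 50.2, 33.0]
ee_rot: [0.0, 0.103, 0.995, 0.0]
force: [-0.1, 0.4, -1.3]
grip_width: 18.9
grip_force: 59.3
```

```bash
python3 -c "
from h import *
go(502.6,50,28.4,78.2)"
```

```text
t 5.45 pos [502.6  50.2  33. ] yaw 78.21 tilt [0.0004 0.0002] F [-0.1  0.4 -1.3] w 18.911810731361143 59.32020843029022
d [-0.0001 -0.0002  0.0046] rot [0.0003 0.0003 0.0001]
```

Request:
step_arm([
  {"x": 0, "y": 0, "z": 0.001, "ax": 0, "ay": 0, "az": 0, "claw": 0.01},
  {"x": 0, "y": 0, "z": 0.002, "ax": 0, "ay": 0, "az": 0, "claw": 0.01},
  {"x": 0, "y": 0, "z": 0.003, "ax": 0, "ay": 0, "az": 0, "claw": 0.01},
  {"x": 0, "y": 0, "z": 0.0035, "ax": 0, "ay": 0, "az": 0, "claw": 0.01},
  {"x": 0, "y": 0, "z": 0.004, "ax": 0, "ay": 0, "az": 0, "claw": 0.01},
  {"x": 0, "y": 0, "z": 0.004, "ax": 0, "ay": 0, "az": 0, "claw": 0.01},
])

```text
clock: 5.95
tool_pos: [502.3, 50.2, 28.7]
ee_rot: [-0.0, 0.103, 0.995, 0.0]
force: [0.1, 0.5, -2.4]
grip_width: 18.9
grip_force: 59.3
```

Request:
step_arm([
  {"x": 0, "y": 0, "z": 0.0005, "ax": 0, "ay": 0, "az": 0, "claw": 0.01},
  {"x": 0, "y": 0, "z": 0.001, "ax": 0, "ay": 0, "az": 0, "claw": 0.01},
  {"x": 0, "y": 0, "z": 0.001, "ax": 0, "ay": 0, "az": 0, "claw": 0.01},
])

```text
clock: 6.2
tool_pos: [502.4, 50.2, 28.3]
ee_rot: [-0.0, 0.103, 0.995, 0.0]
force: [-4.1, 0.2, 7.7]
grip_width: 18.9
grip_force: 60.4
```

Contact at the expected runway height. Now I'll loosen the fingers into a cage round the handle.

Request:
step_arm([
  {"x": 0, "y": 0, "z": 0, "ax": 0, "ay": 0, "az": 0, "claw": 0.01},
  {"x": 0, "y": 0, "z": 0, "ax": 0, "ay": 0, "az": 0, "claw": 0.01},
  {"x": 0, "y": 0, "z": 0, "ax": 0, "ay": 0, "az": 0, "claw": 0.01},
  {"x": 0, "y": 0, "z": 0, "ax": 0, "ay": 0, "az": 0, "claw": 0.03},
  {"x": 0, "y": 0, "z": 0, "ax": 0, "ay": 0, "az": 0, "claw": 0.03},
  {"x": 0, "y": 0, "z": 0, "ax": 0, "ay": 0, "az": 0, "claw": 0.03},
  {"x": 0, "y": 0, "z": 0, "ax": 0, "ay": 0, "az": 0, "claw": 0.03},
  {"x": 0, "y": 0, "z": 0, "ax": 0, "ay": 0, "az": 0, "claw": 0.03},
])

```text
clock: 6.87
tool_pos: [502.4, 50.2, 27.8]
ee_rot: [0.0, 0.103, 0.995, -0.0]
force: [-0.2, 0.6, 0.5]
grip_width: 29.9
grip_force: 0.0
```

```bash
python3 - <<'E'
from lat import *
go(502.6,50,28.4,78.2)
t=imaging.camera('top');s=imaging.camera('scene')
near(s,blu,(215,275,175,215),22)
a=cv2.resize(s[160:225,190:300],None,fx=6,fy=6,interpolation=2)
cv2.imwrite('pics/c3.png',a)
E
```

```text
t 6.87 pos [502.4  50.2  27.8] yaw 78.21 tilt [ 0.0001 -0.    ] F [-0.2  0.6  0.5] w 29.936218597117563 0.0
d [-0.0002 -0.0001 -0.0006] rot [0.     0.0001 0.0002]
u -123.1 -44.1 v 4.0 35.8
near edge v at mid 32.12 slope deg -0.89 4
far edge v at mid 21.4 slope deg 66.69 5
```

View pics/c3.png

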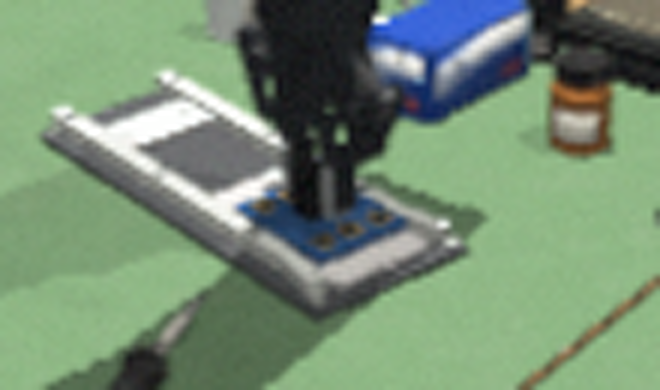

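The carrier lies flat between the rails at (320,225) in the crop, with the fingers loose around the handle. Pushing along jig +x, quickly at first and then gently.

Request:
step_arm([
  {"x": 0, "y": 0.002, "z": -0.002, "ax": 0, "ay": 0, "az": 0, "claw": 0.03},
  {"x": 0, "y": 0.004, "z": -0.002, "ax": 0, "ay": 0, "az": 0, "claw": 0.03},
  {"x": 0, "y": 0.006, "z": -0.002, "ax": 0, "ay": 0, "az": 0, "claw": 0.03},
  {"x": 0, "y": 0.009, "z": -0.002, "ax": 0, "ay": 0, "az": 0, "claw": 0.03},
  {"x": 0, "y": 0.012, "z": -0.002, "ax": 0, "ay": 0, "az": 0, "claw": 0.03},
  {"x": 0, "y": 0.016, "z": -0.002, "ax": 0, "ay": 0, "az": 0, "claw": 0.03},
  {"x": 0, "y": 0.02, "z": -0.002, "ax": 0, "ay": 0, "az": 0, "claw": 0.03},
  {"x": 0, "y": 0.024, "z": -0.002, "ax": 0, "ay": 0, "az": 0, "claw": 0.03},
  {"x": 0, "y": 0.028, "z": -0.002, "ax": 0, "ay": 0, "az": 0, "claw": 0.03},
  {"x": 0, "y": 0.032, "z": -0.002, "ax": 0, "ay": 0, "az": 0, "claw": 0.03},
  {"x": 0, "y": 0.036, "z": -0.002, "ax": 0, "ay": 0, "az": 0, "claw": 0.03},
  {"x": 0, "y": 0.04, "z": -0.002, "ax": 0, "ay": 0, "az": 0, "claw": 0.03},
])

```text
clock: 7.97
tool_pos: [510.6, 89.8, 29.8]
ee_rot: [-0.0, 0.103, 0.995, 0.0]
force: [-0.6, -3.2, 3.4]
grip_width: 30.0
grip_force: 1.8
```

Request:
step_arm([
  {"x": 0, "y": 0.003, "z": 0, "ax": 0, "ay": 0, "az": 0, "claw": 0.03},
  {"x": 0, "y": 0.006, "z": 0, "ax": 0, "ay": 0, "az": 0, "claw": 0.03},
  {"x": 0, "y": 0.009, "z": 0, "ax": 0, "ay": 0, "az": 0, "claw": 0.03},
  {"x": 0, "y": 0.012, "z": 0, "ax": 0, "ay": 0, "az": 0, "claw": 0.03},
  {"x": 0, "y": 0.015, "z": 0, "ax": 0, "ay": 0, "az": 0, "claw": 0.03},
  {"x": 0, "y": 0.018, "z": 0, "ax": 0, "ay": 0, "az": 0, "claw": 0.03},
  {"x": 0, "y": 0.021, "z": 0, "ax": 0, "ay": 0, "az": 0, "claw": 0.03},
  {"x": 0, "y": 0.024, "z": 0, "ax": 0, "ay": 0, "az": 0, "claw": 0.03},
  {"x": 0, "y": 0.027, "z": 0, "ax": 0, "ay": 0, "az": 0, "claw": 0.03},
  {"x": 0, "y": 0.03, "z": 0, "ax": 0, "ay": 0, "az": 0, "claw": 0.03},
])

```text
clock: 8.8
tool_pos: [516.7, 119.0, 29.8]
ee_rot: [-0.0, 0.103, 0.995, 0.0]
force: [-0.9, -3.6, 2.9]
grip_width: 29.7
grip_force: 1.6
```

Request:
step_arm([
  {"x": 0, "y": 0.002, "z": 0, "ax": 0, "ay": 0, "az": 0, "claw": 0.03},
  {"x": 0, "y": 0.004, "z": 0, "ax": 0, "ay": 0, "az": 0, "claw": 0.03},
  {"x": 0, "y": 0.006, "z": 0, "ax": 0, "ay": 0, "az": 0, "claw": 0.03},
  {"x": 0, "y": 0.008, "z": 0, "ax": 0, "ay": 0, "az": 0, "claw": 0.03},
  {"x": 0, "y": 0.01, "z": 0, "ax": 0, "ay": 0, "az": 0, "claw": 0.03},
  {"x": 0, "y": 0.012, "z": 0, "ax": 0, "ay": 0, "az": 0, "claw": 0.03},
  {"x": 0, "y": 0.014, "z": 0, "ax": 0, "ay": 0, "az": 0, "claw": 0.03},
  {"x": 0, "y": 0.016, "z": 0, "ax": 0, "ay": 0, "az": 0, "claw": 0.03},
  {"x": 0, "y": 0.018, "z": 0, "ax": 0, "ay": 0, "az": 0, "claw": 0.03},
  {"x": 0, "y": 0.02, "z": 0, "ax": 0, "ay": 0, "az": 0, "claw": 0.03},
])

```text
clock: 9.63
tool_pos: [520.8, 138.5, 29.8]
ee_rot: [-0.0, 0.103, 0.995, 0.0]
force: [0.3, -0.8, -0.8]
grip_width: 30.4
grip_force: 0.4
```

Request:
step_arm([
  {"x": 0, "y": 0.002, "z": 0, "ax": 0, "ay": 0, "az": 0, "claw": 0.03},
  {"x": 0, "y": 0.004, "z": 0, "ax": 0, "ay": 0, "az": 0, "claw": 0.03},
  {"x": 0, "y": 0.006, "z": 0, "ax": 0, "ay": 0, "az": 0, "claw": 0.03},
  {"x": 0, "y": 0.008, "z": 0, "ax": 0, "ay": 0, "az": 0, "claw": 0.03},
  {"x": 0, "y": 0.01, "z": 0, "ax": 0, "ay": 0, "az": 0, "claw": 0.03},
])

```text
clock: 10.05
tool_pos: [522.9, 148.2, 29.8]
ee_rot: [0.0, 0.103, 0.995, 0.0]
force: [-0.6, -1.0, 0.2]
grip_width: 30.1
grip_force: 0.4
```

Request:
step_arm([
  {"x": 0, "y": 0.002, "z": 0, "ax": 0, "ay": 0, "az": 0, "claw": 0.03},
  {"x": 0, "y": 0.004, "z": 0, "ax": 0, "ay": 0, "az": 0, "claw": 0.03},
  {"x": 0, "y": 0.006, "z": 0, "ax": 0, "ay": 0, "az": 0, "claw": 0.03},
  {"x": 0, "y": 0.008, "z": 0, "ax": 0, "ay": 0, "az": 0, "claw": 0.03},
])

```text
clock: 10.38
tool_pos: [524.5, 156.1, 29.8]
ee_rot: [-0.0, 0.103, 0.995, 0.0]
force: [-0.8, -1.8, 0.0]
grip_width: 30.1
grip_force: 0.4
```

Request:
step_arm([
  {"x": 0, "y": 0.001, "z": 0, "ax": 0, "ay": 0, "az": 0, "claw": 0.03},
  {"x": 0, "y": 0.002, "z": 0, "ax": 0, "ay": 0, "az": 0, "claw": 0.03},
  {"x": 0, "y": 0.003, "z": 0, "ax": 0, "ay": 0, "az": 0, "claw": 0.03},
  {"x": 0, "y": 0.004, "z": 0, "ax": 0, "ay": 0, "az": 0, "claw": 0.03},
])

```text
clock: 10.72
tool_pos: [525.3, 159.9, 29.8]
ee_rot: [-0.0, 0.103, 0.995, 0.0]
force: [-0.6, -0.6, -0.2]
grip_width: 30.3
grip_force: 0.4
```

Request:
step_arm([
  {"x": 0, "y": 0.001, "z": 0, "ax": 0, "ay": 0, "az": 0, "claw": 0.03},
  {"x": 0, "y": 0.002, "z": 0, "ax": 0, "ay": 0, "az": 0, "claw": 0.03},
  {"x": 0, "y": 0.003, "z": 0, "ax": 0, "ay": 0, "az": 0, "claw": 0.03},
])

```text
clock: 10.97
tool_pos: [525.9, 162.8, 29.8]
ee_rot: [-0.0, 0.103, 0.995, 0.0]
force: [0.3, -0.6, -1.3]
grip_width: 30.2
grip_force: 0.4
```

```bash
python3 - <<'E'
from lat import *
go(502.6,50,28.4,78.2)
s=imaging.camera('scene')
near(s,blu,(195,262,165,208),18)
a=cv2.resize(s[160:225,190:300],None,fx=6,fy=6,interpolation=2)
cv2.imwrite('pics/c4.png',a)
E
```

```text
t 10.97 pos [525.9 162.8  29.8] yaw 78.2 tilt [-0.      0.0001] F [ 0.3 -0.6 -1.3] w 30.16815893947255 0.4409548638795968
d [-0.0003 -0.1152  0.0014] rot [ 0.0001 -0.0001  0.0001]
u -22.2 103.6 v -230.6 -131.4
near edge v at mid -142.76 slope deg -23.15 3
far edge v at mid -181.99 slope deg -91.18 1lat.py:15: RankWarning: Polyfit may be poorly conditioned
  f=np.polyfit(e[:,0],e[:,1],1);print(["near","far"][q],"edge v at mid",np.polyval(f,(lo+hi)/2).round(2),"slope deg",np.degrees(f[0]).round(2),len(e))
```

View pics/c4.png

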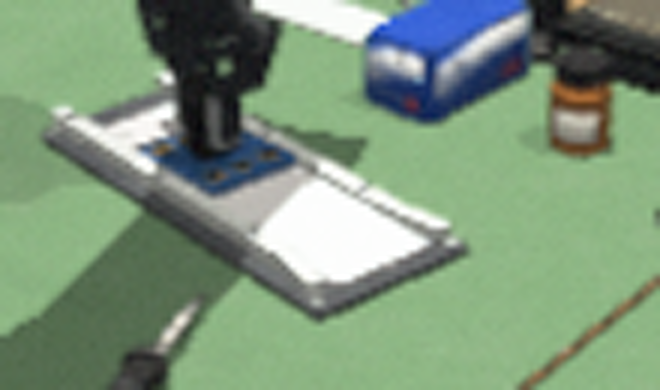

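The carrier is near the pocket, at (215,165) in the crop. Push force is still low, so I'll continue in small steps.

Request:
step_arm([
  {"x": 0, "y": 0.001, "z": 0, "ax": 0, "ay": 0, "az": 0, "claw": 0.03},
  {"x": 0, "y": 0.002, "z": 0, "ax": 0, "ay": 0, "az": 0, "claw": 0.03},
])

```text
clock: 11.18
tool_pos: [526.3, 164.7, 29.8]
ee_rot: [-0.0, 0.103, 0.995, 0.0]
force: [-1.1, -1.3, -0.9]
grip_width: 29.8
grip_force: 0.4
```

Request:
step_arm([
  {"x": 0, "y": 0.001, "z": 0, "ax": 0, "ay": 0, "az": 0, "claw": 0.03},
  {"x": 0, "y": 0.002, "z": 0, "ax": 0, "ay": 0, "az": 0, "claw": 0.03},
])

```text
clock: 11.35
tool_pos: [526.7, 166.8, 29.8]
ee_rot: [-0.0, 0.103, 0.995, 0.0]
force: [-0.1, -1.4, -0.7]
grip_width: 30.1
grip_force: 0.4
```

Request:
step_arm([
  {"x": 0, "y": 0.001, "z": 0, "ax": 0, "ay": 0, "az": 0, "claw": 0.03},
])

```text
clock: 11.43
tool_pos: [526.9, 167.8, 29.8]
ee_rot: [-0.0, 0.103, 0.995, 0.0]
force: [0.6, -0.9, -1.2]
grip_width: 30.2
grip_force: 0.4
```

Request:
step_arm([
  {"x": 0, "y": 0.001, "z": 0, "ax": 0, "ay": 0, "az": 0, "claw": 0.03},
  {"x": 0, "y": 0.001, "z": 0, "ax": 0, "ay": 0, "az": 0, "claw": 0.03},
])

```text
clock: 11.6
tool_pos: [527.2, 169.0, 29.9]
ee_rot: [0.0, 0.103, 0.995, 0.0]
force: [0.2, 0.1, 0.0]
grip_width: 30.0
grip_force: 0.0
```

Request:
step_arm([
  {"x": 0, "y": 0.001, "z": 0, "ax": 0, "ay": 0, "az": 0, "claw": 0.03},
  {"x": 0, "y": 0.001, "z": 0, "ax": 0, "ay": 0, "az": 0, "claw": 0.03},
])

```text
clock: 11.77
tool_pos: [527.4, 169.7, 29.8]
ee_rot: [0.0, 0.103, 0.995, 0.0]
force: [-0.5, -0.2, -0.2]
grip_width: 29.7
grip_force: 0.3
```

Request:
step_arm([
  {"x": 0, "y": 0.001, "z": 0, "ax": 0, "ay": 0, "az": 0, "claw": 0.03},
  {"x": 0, "y": 0.001, "z": 0, "ax": 0, "ay": 0, "az": 0, "claw": 0.03},
])

```text
clock: 11.93
tool_pos: [527.6, 170.6, 29.9]
ee_rot: [0.0, 0.103, 0.995, 0.0]
force: [-0.7, -1.0, 0.1]
grip_width: 30.2
grip_force: 0.6
```

The pad force fell to zero at travel 121 mm, which looks like the drop. I'll back off to the middle of the cage and look.

Request:
step_arm([
  {"x": 0, "y": -0.002, "z": 0, "ax": 0, "ay": 0, "az": 0, "claw": 0.03},
  {"x": 0, "y": -0.004, "z": 0, "ax": 0, "ay": 0, "az": 0, "claw": 0.03},
  {"x": 0, "y": -0.004, "z": 0, "ax": 0, "ay": 0, "az": 0, "claw": 0.036},
  {"x": 0, "y": -0.004, "z": 0, "ax": 0, "ay": 0, "az": 0, "claw": 0.036},
  {"x": 0, "y": -0.004, "z": 0, "ax": 0, "ay": 0, "az": 0, "claw": 0.036},
])

```text
clock: 12.35
tool_pos: [526.7, 166.8, 29.9]
ee_rot: [0.0, 0.103, 0.995, 0.0]
force: [-0.8, 0.1, 0.6]
grip_width: 36.0
grip_force: 0.0
```

```bash
python3 - <<'E'
from lat import *
go(502.6,50,28.4,78.2)
s=imaging.camera('scene')
a=cv2.resize(s[165:205,195:260],None,fx=11,fy=11,interpolation=2)
cv2.imwrite('pics/c5.png',a)
E
```

```text
t 12.35 pos [526.7 166.8  29.9] yaw 78.21 tilt [0.0001 0.0003] F [-0.8  0.1  0.6] w 36.02195735490089 0.0
d [-0.0002 -0.1193  0.0014] rot [0.0003 0.0001 0.0001]
```

View pics/c5.png

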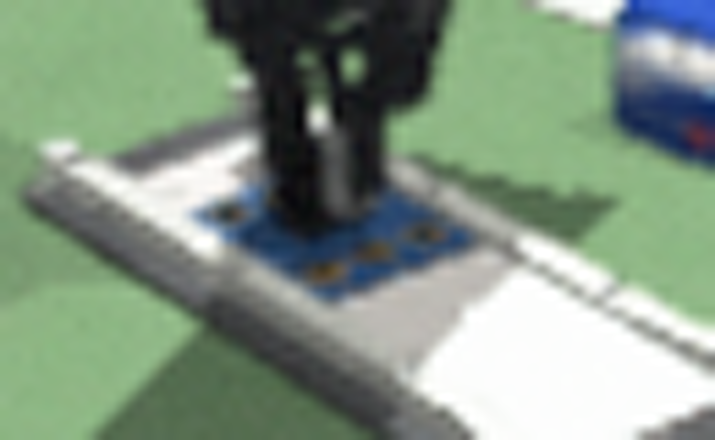

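Request:
step_arm([
  {"x": 0, "y": 0, "z": 0, "ax": 0, "ay": 0, "az": 0, "claw": 0.06},
  {"x": 0, "y": 0, "z": 0, "ax": 0, "ay": 0, "az": 0, "claw": 0.06},
  {"x": 0, "y": 0, "z": 0, "ax": 0, "ay": 0, "az": 0, "claw": 0.06},
  {"x": 0, "y": 0, "z": -0.02, "ax": 0, "ay": 0, "az": 0, "claw": 0.06},
  {"x": 0, "y": 0, "z": -0.05, "ax": 0, "ay": 0, "az": 0, "claw": 0.06},
  {"x": 0, "y": 0, "z": -0.09, "ax": 0, "ay": 0, "az": 0, "claw": 0.06},
  {"x": 0, "y": 0, "z": -0.12, "ax": 0, "ay": 0, "az": 0, "claw": 0.06},
  {"x": 0, "y": -0.04, "z": -0.12, "ax": 0, "ay": 0, "az": 0, "claw": 0.06},
  {"x": 0, "y": -0.08, "z": -0.12, "ax": 0, "ay": 0, "az": 0, "claw": 0.06},
  {"x": 0, "y": -0.12, "z": -0.12, "ax": 0, "ay": 0, "az": 0, "claw": 0.06},
  {"x": 0, "y": -0.16, "z": -0.12, "ax": 0, "ay": 0, "az": 0, "claw": 0.06},
  {"x": 0, "y": -0.2, "z": -0.12, "ax": 0, "ay": 0, "az": 0, "claw": 0.06},
  {"x": 0, "y": -0.24, "z": -0.12, "ax": 0, "ay": 0, "az": 0, "claw": 0.06},
  {"x": 0, "y": -0.28, "z": -0.12, "ax": 0, "ay": 0, "az": 0, "claw": 0.06},
  {"x": 0, "y": -0.28, "z": -0.12, "ax": 0, "ay": 0, "az": 0, "claw": 0.06},
])

```text
clock: 13.65
tool_pos: [467.4, -115.3, 150.2]
ee_rot: [0.0, 0.107, 0.994, -0.001]
force: [0.2, -0.9, 0.0]
grip_width: 60.1
grip_force: 0.0
```

```bash
python3 - <<'E'
from h import *
t=imaging.camera('top');s=imaging.camera('scene')
cv2.imwrite('pics/tf.png',t)
a=cv2.resize(t[150:215,150:260],None,fx=6,fy=6,interpolation=2)[:, :660]
b=cv2.resize(s[165:205,195:275],None,fx=8.25,fy=5.25,interpolation=2)
cv2.imwrite('pics/c6.png',np.vstack([a,b])[:600])
T=t.astype(int);m=np.zeros(T.shape[:2],np.uint8);q=(T[...,0]>T[...,1]+25)&(T[...,0]>T[...,2]+40);m[150:215,160:240]=q[150:215,160:240]
m=cv2.morphologyEx(m,cv2.MORPH_CLOSE,np.ones((5,5)))
r=rect("top",m,16);show(r);d=np.array(r[0])-[518.9,128.3];a=np.radians(78.2);print("jig x",d@[np.cos(a),np.sin(a)],"y",d@[-np.sin(a),np.cos(a)])
# handle top from two views: black blobs triangulated
L=[]
for n,I,R in(("top",T,(165,225,160,205)),("scene",s.astype(int),(205,255,160,200))):
    k=np.zeros(I.shape[:2],bool);x0,x1,y0,y1=R;k[y0:y1,x0:x1]=(I.max(2)<60)[y0:y1,x0:x1]
    nb,l,st,ce=cv2.connectedComponentsWithStats(k.astype(np.uint8));i=1+np.argmax(st[1:,4]);print(n,ce[i],st[i])
E
```

```text
c [526.8 164.2] size [81.1 67.5] long-axis ang 78.3
jig x 36.75908664342265 y -0.41560837657816924
top [192.48214286 177.94642857] [189 174   8   9  56]
scene [223.83928571 181.39285714] [220 177   8   9  56]
```

View pics/c6.png

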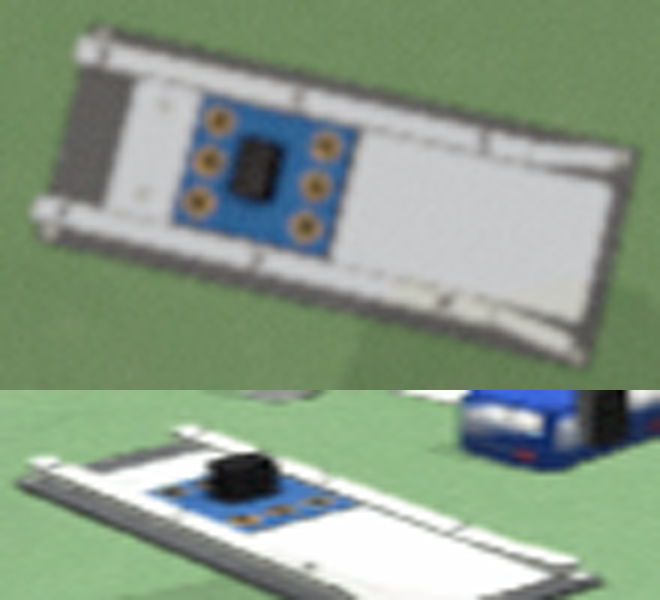

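```bash
python3 - <<'E'
from h import *
s0=cv2.imread('pics/scene0.png').astype(int);s=imaging.camera('scene').astype(int)
def corners(I,R,z):
    x0,x1,y0,y1=R;m=np.zeros(I.shape[:2],np.uint8)
    m[y0:y1,x0:x1]=((I[...,0]>I[...,1]+25)&(I[...,0]>I[...,2]+40))[y0:y1,x0:x1]
    k=np.zeros_like(m);k[y0:y1,x0:x1]=(I.max(2)<60)[y0:y1,x0:x1];
    cs,_=cv2.findContours(k,0,1);c=max(cs,key=cv2.contourArea).reshape(-1,2)
    ys,xs=np.nonzero(m)
    print("blue rows",ys.min(),ys.max(),"cols",xs.min(),xs.max(),"right corner",cast("scene",[xs.max(),ys[xs==xs.max()].mean()],z).round(1),"handle top row",c[:,1].min())
    kk=k>0;Y,X=np.nonzero(kk);print("handle",cast("scene",[X.mean(),Y.mean()],z+16).round(1))
corners(s0,(275,320,195,228),8)
corners(s,(205,245,165,195),16)
c=imaging.camera_info("scene")
def proj(P):
    p=c["R"]@np.array(P,float)+c["t"];a=p[:2]/p[2];return (a*(1+c["k1"]*(a@a)))@np.diag(c["K"])[:2].reshape(2,1)*0+a*(1+c["k1"]*(a@a))*c["K"][0,0]+c["K"][:2,2]
a=np.radians(78.2);u=np.array([np.cos(a),np.sin(a)]);v=np.array([-u[1],u[0]])
for z in(16,22):print("trailing corner far/near px at z",z,[proj([*(np.array([526.8,164.2])-42*u+e*35*v),z]).round(1) for e in(-1,1)])
E
```

```text
blue rows 207 221 cols 283 312 right corner [[ 563.7 -209.7    8. ]] handle top row 204
handle [[ 549.3 -165.7   24. ]]
blue rows 182 191 cols 213 237 right corner [[550.8 118.7  16. ]] handle top row 177
handle [[526.1 164.6  32. ]]
trailing corner far/near px at z 16 [array([237.8, 186. ]), array([223.4, 191.7])]
trailing corner far/near px at z 22 [array([237.8, 184.7]), array([223.3, 190.4])]
```

Images agree with home (jig x 36.8, aligned, no overlap). I'll confirm the height by touching the handle top lightly with the shut fingers; I expect z = 48.

Request:
step_arm([
  {"x": 0, "y": 0.04, "z": 0, "ax": 0, "ay": 0, "az": 0, "claw": 0},
  {"x": 0, "y": 0.08, "z": 0, "ax": 0, "ay": 0, "az": 0, "claw": 0},
  {"x": 0, "y": 0.12, "z": 0, "ax": 0, "ay": 0, "az": 0, "claw": 0},
  {"x": 0, "y": 0.16, "z": 0, "ax": 0, "ay": 0, "az": 0, "claw": 0},
  {"x": 0, "y": 0.2, "z": 0, "ax": 0, "ay": 0, "az": 0, "claw": 0},
  {"x": 0, "y": 0.24, "z": 0, "ax": 0, "ay": 0, "az": 0, "claw": 0},
  {"x": 0, "y": 0.2775, "z": 0, "ax": 0, "ay": 0, "az": 0, "claw": 0},
  {"x": 0, "y": 0.2775, "z": 0.03, "ax": 0, "ay": 0, "az": 0, "claw": 0},
  {"x": 0, "y": 0.2775, "z": 0.06, "ax": 0, "ay": 0, "az": 0, "claw": 0},
  {"x": 0, "y": 0.2775, "z": 0.08, "ax": 0, "ay": 0, "az": 0, "claw": 0},
  {"x": 0, "y": 0.2775, "z": 0.09, "ax": 0, "ay": 0, "az": 0, "claw": 0},
  {"x": 0, "y": 0.2775, "z": 0.093, "ax": 0, "ay": 0, "az": 0, "claw": 0},
  {"x": 0, "y": 0.2775, "z": 0.095, "ax": 0, "ay": 0, "az": 0, "claw": 0},
  {"x": 0, "y": 0.2775, "z": 0.095, "ax": 0, "ay": 0, "az": 0, "claw": 0},
  {"x": 0, "y": 0.2775, "z": 0.095, "ax": 0, "ay": 0, "az": 0, "claw": 0},
])

```text
clock: 15.05
tool_pos: [526.9, 164.7, 56.0]
ee_rot: [0.001, 0.103, 0.995, 0.001]
force: [-0.3, -0.3, -0.2]
grip_width: -0.1
grip_force: 0.0
```

Request:
step_arm([
  {"x": 0, "y": 0, "z": 0.001, "ax": 0, "ay": 0, "az": 0, "claw": 0},
  {"x": 0, "y": 0, "z": 0.002, "ax": 0, "ay": 0, "az": 0, "claw": 0},
  {"x": 0, "y": 0, "z": 0.003, "ax": 0, "ay": 0, "az": 0, "claw": 0},
  {"x": 0, "y": 0, "z": 0.003, "ax": 0, "ay": 0, "az": 0, "claw": 0},
])

```text
clock: 15.38
tool_pos: [526.2, 164.2, 51.9]
ee_rot: [0.0, 0.103, 0.995, 0.0]
force: [0.7, -0.2, 0.1]
grip_width: -0.0
grip_force: 0.0
```

At 51.9 mm there is no contact, so it is already well below runway level (54).

Request:
step_arm([
  {"x": 0, "y": 0, "z": 0.001, "ax": 0, "ay": 0, "az": 0, "claw": 0},
  {"x": 0, "y": 0, "z": 0.002, "ax": 0, "ay": 0, "az": 0, "claw": 0},
  {"x": 0, "y": 0, "z": 0.002, "ax": 0, "ay": 0, "az": 0, "claw": 0},
])

```text
clock: 15.63
tool_pos: [526.1, 164.2, 49.6]
ee_rot: [-0.0, 0.103, 0.995, -0.0]
force: [0.7, 0.7, 0.1]
grip_width: -0.1
grip_force: 0.0
```

Request:
step_arm([
  {"x": 0, "y": 0, "z": 0.0005, "ax": 0, "ay": 0, "az": 0, "claw": 0},
  {"x": 0, "y": 0, "z": 0.001, "ax": 0, "ay": 0, "az": 0, "claw": 0},
  {"x": 0, "y": 0, "z": 0.001, "ax": 0, "ay": 0, "az": 0, "claw": 0},
])

```text
clock: 15.88
tool_pos: [526.1, 164.2, 48.7]
ee_rot: [-0.0, 0.103, 0.995, -0.0]
force: [-0.3, -1.1, 0.2]
grip_width: 0.1
grip_force: 0.0
```

Still free at 48.7 mm, and a tilted carrier would already touch, so it is home. Retreat upward.

Request:
step_arm([
  {"x": 0, "y": 0, "z": -0.03, "ax": 0, "ay": 0, "az": 0, "claw": 0},
  {"x": 0, "y": 0, "z": -0.06, "ax": 0, "ay": 0, "az": 0, "claw": 0},
  {"x": 0, "y": 0, "z": -0.1, "ax": 0, "ay": 0, "az": 0, "claw": 0},
  {"x": 0, "y": 0, "z": -0.1, "ax": 0, "ay": 0, "az": 0, "claw": 0},
  {"x": 0, "y": 0, "z": -0.1, "ax": 0, "ay": 0, "az": 0, "claw": 0},
])

```text
clock: 16.3
tool_pos: [527.6, 164.8, 151.0]
ee_rot: [0.002, 0.103, 0.995, 0.001]
force: [-0.8, 0.1, -1.5]
grip_width: 0.1
grip_force: 0.0
```

```bash
python3 -c "
from workcell import order
print(order.finish_job())"
```

```text
the job is handed in; nothing more can be done
None
```

The carrier was slid into the pocket and released, and the job was handed in at about 16 s; the images and a fingertip height check (handle top below 48.7 mm, home is 48) indicate it is home and flat, but no verdict was returned.

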